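# Seat the stone figure in the jig and throw the toggle clamp

### The arm

A 6-joint arm with a two-finger parallel gripper is mounted at the origin on the work surface. World frame = base frame: x ahead of the robot, y to its left, z up, the work surface at z = 0. Lengths are in m, angles in rad, forces in N, time in s.
With the tool pointing down it reaches from about 0.35 to 0.775 m from the base axis. Payload 5.5 kg.
Tool frame: the origin (TCP) lies at the very end of the fingers, on their centre line; the grasp point (between the pads) lies 19 mm behind it; z points along the fingers, y is the line along which they close (so a half turn about z gives the same grasp; the last joint's range is limited). The gripper opens to 85 mm and grips with 20 to 120 N. Pads are 22 mm wide; open, the fingers measure 114 mm over their backs; the gripper's body (76 mm by 85 mm) begins 54 mm behind the grasp point. The pads swing forward as they close: fully open they stand 13 mm farther back than shut.
Start: joints at [-1.322, 0.313, 0.046, 1.304, 0, 1.431], TCP at [0.218, -0.532, 0.231] pointing down, gripper open.
Joint ranges: [-2.76, 2.76], [-0.86, 1.69], [-1.03, 1.26], [-2.2, 2.34], [-1.47, 1.5], [-3.14, 3.14]. Speed limits (rad/s): [2.57, 2.57, 3.14, 3.14, 3.14, 3.14].

### API

Orientations are given as a unit quaternion [w, x, y, z].
In Python, from workcell import env gives the robot as it stands. The module is installed in compiled form; this text tells all that it offers.
- The arm moves only by the tool jog_arm, never from a script. Its argument "rows" is a list of rows, each a list of 6 numbers: the shift along the world's x, y, z in units of 40 mm (1.0 is 40 mm), then the turn, a rotation vector about the world's x, y, z in units of 6 degrees (1.0 is 6 degrees). In form: [[x, y, z, wx, wy, wz], ...]. A call has 1 to 12 rows; each row is the pose to reach, as a shift and turn from the pose commanded when the call began; what a row does not reach only later rows make up. A row lasts 1/12 s, in which the tool goes at most 41.7 mm and 7.16 degrees, less where a joint would pass 70% of its speed; a pose out of reach is approached as far as the arm can. A call with a gripper value outside its range is refused whole. "jaw" is the gripper command: -1 is fully open, 1 is shut, values between are in proportion, set as the call begins (left out, the last holds). The fingers move at their own pace and stop on an object; "force" is the grip in N (left out, the last holds). Time passes only in rows, so rows that repeat a pose let the fingers close. It gives the time, the measured TCP pose, the force, the opening and the grip force at its end, in the units of the state.
- env.get_state(): the state, without advancing time (a new reading comes with each control period).
- env.read_camera(name): name is "scene" or "top" or "wrist"; returns a dict with "pixels" (384x512x3 uint8, red, green, blue), "mtx" (3x3 intrinsics, pixels), "cam_to_world" (4x4, takes a point from camera to world coordinates). Camera axes: x right, y up, looking along -z (the intrinsics and any distortion apply to the point x, -y, -z); pixel columns grow to the right and rows downward; lengths in m; the calibration is good to about 2 mm. A picture is of the moment at which its call begins. There is no depth.
- env.hand_in(): hands the job in; it is judged then, once.
The state is a dict: "clock": time; "joint_pos": joint angles; "qvel": joint speeds; "tau": joint torques, N m; "tcp_pos": TCP position; "orientation": TCP orientation; "wrist_force": force on the tool from outside, world axes, zero at the start; "ft_torque": the same for the moment, N m; "finger_gap": finger opening in m; "grip_force": force on a finger pad.
Only numpy, scipy, OpenCV 4.12 (cv2) and the standard library are available. Lean on these libraries where they do the work, as an engineer would, in place of code of your own. Each camera call takes 0.05 s, during which the arm holds its last target. There are 200 camera calls.

### The job

Slide the half-carved stone figure along the holding board until its plinth sits flush against both wooden fences, then push the red clamp handle down past its dead point, all the way home, so that the rubber pad holds the plinth in that corner. Be gentle: the stone chips if it is rammed against the fences and the handle must not be forced, and the other tools and the finished figurine stay where they are.

Things in the scene. Friction and masses are not known exactly. Their poses are not given: they have to be found in the camera images.
- jig: Plywood holding board fixed to the bench, 200 (x) x 300 (y) x 18 mm thick. Origin: centre of its underside, z up. Two fences form a corner open to -x and -y. Beyond the side fence a steel toggle clamp stands in the plane x = 25 mm: cheeks x 10 to 40, y 46 to 110, up to z 102 mm. Open, its arm stands upright at y = 60, up to z = 170 mm, spindle and pad pointing to -y as far as y = 15 mm.
- back_fence: Dark wooden bar, 15 (x) x 95 (y) x 15 mm high, fixed on the board. Origin: centre of its underside, on the board's top. The stone bears on its -x face, at x = 60 mm in the jig's frame. The soft stone is damaged if pressed on it with more than 40 N.
- side_fence: Dark wooden bar, 75 (x) x 12 (y) x 15 mm high, fixed on the board. Origin: centre of its underside, on the board's top. The stone bears on its -y face, at y = 0 in the jig's frame. The soft stone is damaged if pressed on it with more than 40 N.
- stone: Grey-green soapstone figure, loose, 0.5 to 0.8 kg. Plinth 70 (x) x 90 (y) x 30 mm high; origin: centre of its underside. Its flat +x and +y faces go against the fences; the -x and -y faces are rough, lumps stand out up to 4 mm. The carving (up to 54 x 44, 55 mm tall) is on the plinth at y = -22 mm; the bare +y part takes the pad. Seated: axes parallel to the jig's, origin at x = 25, y = -45 mm there.
- pad: Rubber clamp pad, 20 mm across, 10 mm high, on the spindle at the free end of the clamp arm. Its origin is on the arm, 80 mm from the arm's pivot, 33 mm above (along its own z) the face that presses on the stone. As the handle goes down it swings over the side fence and lands at x = 25, y = -20 mm in the jig's frame; clamped it presses with roughly 30 N.
- grip: Clamp handle: steel bar, then a round red grip 20 mm thick, from 55 to 150 mm from the pivot. Origin: the pivot, at x = 25, y = 99, z = 93 mm in the jig's frame; it turns in the jig's y-z plane. Open it points to the jig's +y and up at 0.96 rad (55 deg) over level; home it points level to +y. Not to be pushed with more than 45 N.
- grip_mid (a point): Middle of the red grip, on its axis, 105 mm from the handle's pivot.
- handle (a joint): Clamp handle angle in rad: 0 = up (open), growing as it is pushed down and outwards; elevation over level = 0.96 - value; 0.96 = level, home on its stop. It stays where left until the pad meets the stone (about 0.7); from there it pushes back, by 5 to 12 N at mid grip, up to the dead point at 0.89, beyond which it snaps home by itself. Released short of that it springs back.
- figurine: Bystander: small finished stone figurine, 36 x 36 mm base, about 74 mm tall, standing on the bench beyond the board. Origin: centre of its underside.
- rasp: Bystander: rasp lying on the bench, 240 mm long, 24 mm high, along its own x, steel blade to +x. Origin: under the joint of handle and blade.
- chisel: Bystander: stone chisel lying on the bench, 225 mm long, 22 mm high, along its own x, blade to +x. Origin: under the joint of handle and blade.
Things that resemble listed ones, but are neither listed nor needed, are in the scene too. There is more than one size of the stone; the job needs the largest.

How it is judged:
By the outcome, as a careful person would: the job done as asked, in the order asked, and still so for the second after the job is handed in, with the robot touching nothing.
It also fails if it takes over 64 s, if anything falls off the work surface, if the arm or the gripper's body presses on something with over 40 N, if the wrist force passes 120 N, or if a joint passes its speed limit or range.

## Working session

There is one attempt and no reset: what is moved stays moved. The work goes in short steps, Python scripts to look and compute and a tool call to move; the robot and the scene stay as the last step left them, time stands still between calls to the robot, and variables do not carry over. Pictures are saved under pics/ and viewed, at most 10 in all, crops included, and the job is handed in when it is done.

Besides the shell and the picture viewer there is one more tool, called after "Emit:" as name([rows], argument=value, ...), one row to a line, values as JSON. jog_arm: Moves the arm, as the interface text tells. Its arguments: {"type":"object","properties":{"rows":{"type":"array","items":{"type":"array","items":{"type":"number"}}},"jaw":{"type":"number"},"force":{"type":"number"}},"required":["rows"]}

```bash
mkdir -p pics; cat > h.py <<'E'
import numpy as np,cv2
from workcell import env
def cap(n,f):
    c=env.read_camera(n); cv2.imwrite(f'pics/{f}.png',c['pixels'][:,:,::-1]); np.savez(f'pics/{f}.npz',**{k:c[k] for k in('mtx','cam_to_world')},pixels=c['pixels']); return c
def load(f): return np.load(f'pics/{f}.npz')
def ray(c,uv):
    T=c['cam_to_world'];K=c['mtx'];d=np.linalg.inv(K)@np.array([uv[0],uv[1],1.]);d=T[:3,:3]@(d*[1,-1,-1]);return T[:3,3],d/np.linalg.norm(d)
def onz(c,uv,z):
    o,d=ray(c,uv);return o+d*(z-o[2])/d[2]
def tri(cs,uvs):
    A=0;b=0
    for c,u in zip(cs,uvs):
        o,d=ray(c,u);P=np.eye(3)-np.outer(d,d);A=A+P;b=b+P@o
    return np.linalg.solve(A,b)
def proj(c,p):
    T=c['cam_to_world'];q=T[:3,:3].T@(np.array(p)-T[:3,3]);q=q*[1,-1,-1];u=c['mtx']@q;return u[:2]/u[2]
E
python3 - <<'E'
from h import *
a=cap('scene','s0');b=cap('top','t0')
for c in(a,b):print({k:np.round(c[k],3) for k in c if k!='pixels'})
for n,c in(('S',a),('T',b)): cv2.imwrite(f'pics/{n}x.png',cv2.resize(c['pixels'][:,:,::-1],(800,600),interpolation=cv2.INTER_CUBIC))
print(env.get_state())
E
```

```text
{'mtx': array([[367.287,   0.   , 252.458],
       [  0.   , 367.287, 190.944],
       [  0.   ,   0.   ,   1.   ]]), 'cam_to_world': array([[-0.872, -0.347,  0.345,  0.869],
       [ 0.489, -0.619,  0.614,  0.446],
       [ 0.   ,  0.704,  0.71 ,  0.693],
       [ 0.   ,  0.   ,  0.   ,  1.   ]])}
{'mtx': array([[384.964,   0.   , 253.818],
       [  0.   , 384.964, 189.708],
       [  0.   ,   0.   ,   1.   ]]), 'cam_to_world': array([[-0.025,  0.994, -0.104,  0.481],
       [-0.999, -0.029, -0.032, -0.077],
       [-0.035,  0.103,  0.994,  1.007],
       [ 0.   ,  0.   ,  0.   ,  1.   ]])}
{'clock': 0.1, 'joint_pos': array([-1.32159925e+00,  3.13947518e-01,  4.50916395e-02,  1.30358611e+00,
       -8.91520142e-06,  1.43121690e+00]), 'qvel': array([ 0.00071091, -0.00336481,  0.00109308,  0.00049976, -0.00180385,
        0.00104152]), 'tau': array([ 4.32187429e-03, -4.81725168e+01,  2.99244958e+01,  1.26796751e-02,
        2.23890129e-05,  1.63062225e-06]), 'tcp_pos': array([ 0.21784498, -0.53164969,  0.230485  ]), 'orientation': array([-8.21352188e-04,  9.81165690e-01,  1.93166281e-01, -4.95267841e-05]), 'wrist_force': array([-0.06919989,  0.02448091,  0.15441209]), 'ft_torque': array([ 0.01429353, -0.00628028,  0.00031781]), 'grip_force': 0.0, 'finger_gap': 0.08556297322612147}
```

View pics/Sx.png

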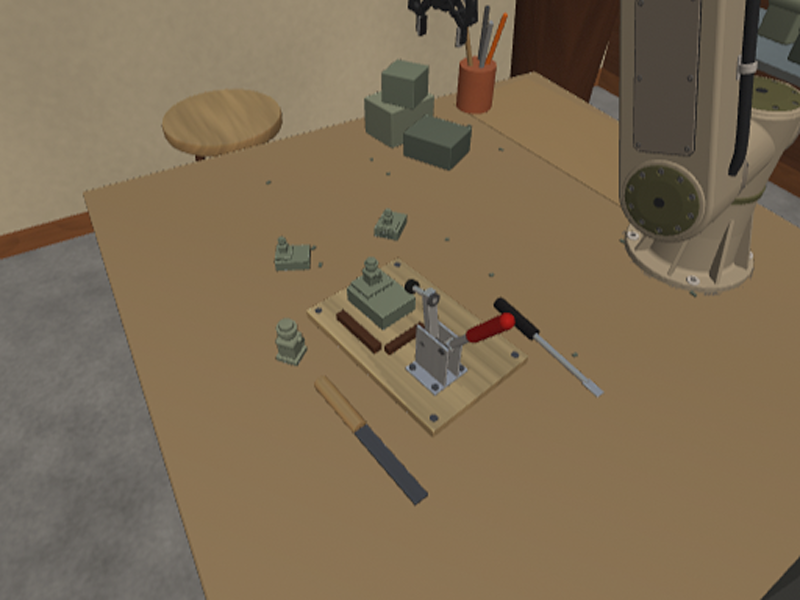

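View pics/Tx.png

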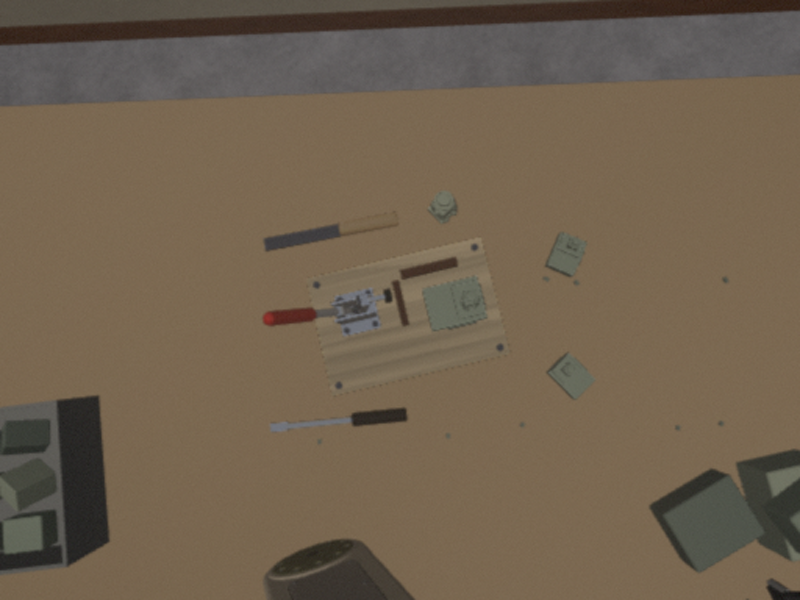

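The scene view shows the board with the largest stone already on it at about (380,295), the fences at (358,332) and (403,340), and the clamp open with the red grip at (490,328). In the top view (800 px scale) the stone is at (455,303), the board corners at (307,278), (482,240), (507,350) and (335,393), and the grip at (290,317).

```bash
python3 - <<'E'
from h import *
c=load('t0');s=load('s0')
def t(u,v,z):return np.round(onz(c,(u*.64,v*.64),z),4)
print('board',[t(u,v,.018) for u,v in((307,278),(482,240),(507,350),(335,393))])
img=c['pixels'];hsv=cv2.cvtColor(img,cv2.COLOR_RGB2HSV)
for u,v in((428,268),(401,303),(440,305),(410,350),(290,317)):print(hsv[int(v*.64),int(u*.64)])
def comps(m,z,mn=40):
    cs,_=cv2.findContours(m.astype(np.uint8),cv2.RETR_EXTERNAL,cv2.CHAIN_APPROX_NONE)
    for k in cs:
        if cv2.contourArea(k)>mn:
            p=np.array([onz(c,q[0],z)[:2] for q in k],np.float32);r=cv2.minAreaRect(p);print(np.round(r[0],4),np.round(r[1],4),round(r[2],1))
r=np.zeros(hsv.shape[:2],bool);r[150:255,190:330]=1
H,S,V=[hsv[...,i].astype(int) for i in range(3)]
print('fence');comps(r&(V<90)&(S>100)&(H<20),.033)
print('stone');comps(r&(H>25)&(H<80)&(S>20),.048,100)
print('red');R=((H<6)|(H>174))&(S>180)&(V>90);R[:, 230:]=0;comps(R,.179,40)
s_t=[env.get_state()['tcp_pos']]
g=tri([c,s],[(290*.64,317*.64),(489*.64,328*.64)]);print('grip',g)
w=cap('wrist','w0');print(w['mtx'],w['cam_to_world'])
E
```

```text
board [array([0.6201, 0.1035, 0.018 ]), array([ 0.6749, -0.1895,  0.018 ]), array([ 0.492 , -0.2227,  0.018 ]), array([0.4293, 0.0594, 0.018 ])]
[ 13 104  66]
[ 10 100  66]
[ 40  35 110]
[ 17  73 125]
[  3 150  92]
fence
[ 0.6294 -0.0987] [0.0118 0.0885] 11.6
stone
[ 0.5678 -0.1383] [0.072  0.0914] 11.6
red
grip [0.54361102 0.09880178 0.17731184]
[[310.75772095   0.         254.06954008]
 [  0.         310.75772095 195.09272306]
 [  0.           0.           1.        ]] [[ 0.37997244  0.88217672  0.27818193  0.28830803]
 [-0.92499717  0.36273698  0.11314648 -0.50331162]
 [-0.00109169 -0.30031004  0.95384102  0.37316812]
 [ 0.          0.          0.          1.        ]]
```

Emit:
jog_arm([
  [0.8, 0.9, 0.3, 0, 0, -0.2],
  [1.6, 1.8, 0.6, 0, 0, -0.4],
  [2.3, 2.6, 0.75, 0, 0, -0.6],
  [3.0, 3.4, 0.75, 0, 0, -0.8],
  [3.7, 4.2, 0.75, 0, 0, -1],
  [4.4, 5.0, 0.75, 0, 0, -1.2],
  [5.1, 5.8, 0.75, 0, 0, -1.4],
  [5.8, 6.6, 0.75, 0, 0, -1.6],
  [6.5, 7.4, 0.75, 0, 0, -1.8],
  [7.2, 8.2, 0.75, 0, 0, -1.8],
  [7.9, 9.0, 0.75, 0, 0, -1.8],
  [8.5, 9.7, 0.75, 0, 0, -1.8],
])

```text
clock: 1.15
tcp_pos: [0.5465, -0.1566, 0.2611]
orientation: [0.0, 0.995, 0.1, -0.0]
wrist_force: [0.8, -0.4, -0.7]
finger_gap: 0.0856
grip_force: 0.0
```

Emit:
jog_arm([
  [0.4, 0.5, 0, 0, 0, 0],
  [0.7, 0.8, 0, 0, 0, 0],
  [0.7, 0.8, 0, 0, 0, 0],
  [0.7, 0.8, 0, 0, 0, 0],
])

```text
clock: 1.48
tcp_pos: [0.5737, -0.1256, 0.2606]
orientation: [-0.0, 0.995, 0.101, -0.001]
wrist_force: [0.0, 0.4, -1.4]
finger_gap: 0.0855
grip_force: 0.0
```

```bash
python3 - <<'E'
from h import *
w=cap('wrist','w1');print(env.get_state()['tcp_pos'],w['cam_to_world'])
cv2.imwrite('pics/w1x.png',cv2.resize(w['pixels'][:,:,::-1],(800,600),interpolation=cv2.INTER_CUBIC))
E
```

```text
[ 0.57317808 -0.12643474  0.26084737] [[ 2.02011069e-01  9.33797077e-01  2.95321091e-01  6.48417059e-01]
 [-9.79383171e-01  1.92495926e-01  6.12692710e-02 -1.10746200e-01]
 [ 3.64959325e-04 -3.01609577e-01  9.53431450e-01  4.03209840e-01]
 [ 0.00000000e+00  0.00000000e+00  0.00000000e+00  1.00000000e+00]]
```

View pics/w1x.png

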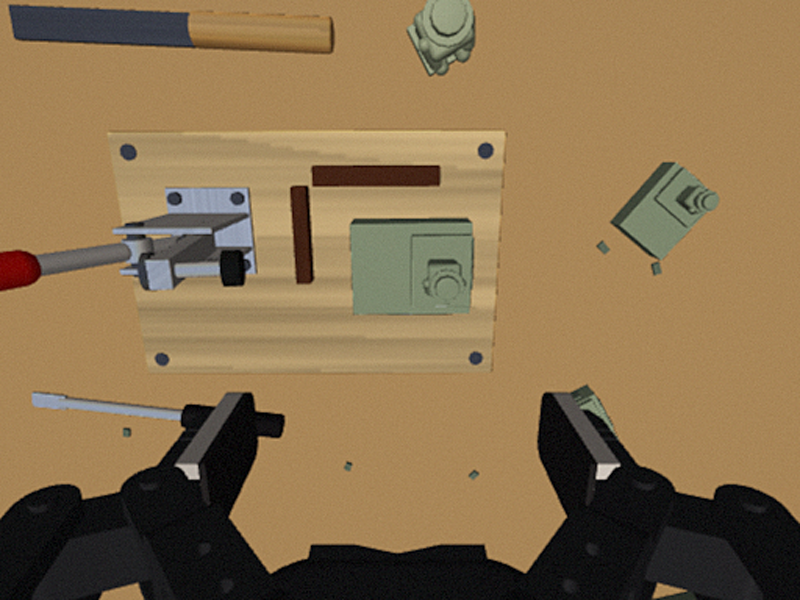

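The wrist view (800 px) shows the board corners at (109,131), (505,131), (492,372) and (147,372), and the back fence at (376,176). The side fence is at (302,235), the stone's plinth top spans (352,222) to (472,313), and the pad is at (232,267).

```bash
cat > m.py <<'E'
from h import *
def rects(c,mask,z,mn):
    out=[]
    cs,_=cv2.findContours(mask.astype(np.uint8),cv2.RETR_EXTERNAL,cv2.CHAIN_APPROX_NONE)
    for k in cs:
        if cv2.contourArea(k)>mn:
            p=np.array([onz(c,q[0],z)[:2] for q in k],np.float32);r=cv2.minAreaRect(p);out.append(r)
            print(np.round(r[0],4),np.round(r[1],4),round(r[2],1),'px',np.round(k[:,0].mean(0)))
    return out
def hs(c):
    h=cv2.cvtColor(c['pixels'],cv2.COLOR_RGB2HSV).astype(int);return h[...,0],h[...,1],h[...,2]
E
python3 - <<'E'
from m import *
c=load('w1');t=load('t0');s=load('s0');H,S,V=hs(c)
B=[(109,131),(505,131),(492,372),(147,372)]
P=[onz(c,(u*.64,v*.64),.018)[:2] for u,v in B]
J=[(100,150),(100,-150),(-100,-150),(-100,150)]
P=np.array(P);J=np.array(J)/1e3
U,_,Vt=np.linalg.svd((P-P.mean(0)).T@J);R=U@Vt
print('yaw',np.degrees(np.arctan2(R[1,0],R[0,0])),'c',P.mean(0),'res',(P-P.mean(0)-J@R.T).round(4).tolist())
for u,v in((376,176),(380,270),(380,345)):print(H[int(v*.64),int(u*.64)],S[int(v*.64),int(u*.64)],V[int(v*.64),int(u*.64)])
roi=np.zeros(H.shape,bool);roi[90:235,100:320]=1
print('fence');rects(c,roi&(V<110)&(S>120)&(H<20),.033,100)
print('stone');rects(c,roi&(H>35)&(H<90)&(S>20)&(V>60),.048,800)
# heights
print('stone corner? tri t/w', tri([c,t],[(352*.64,313*.64),(432*.64,330*.64)]))
print('head', tri([c,t],[(447*.64,285*.64),(471*.64,299*.64)]))
print('pad', tri([c,t,s],[(232*.64,267*.64),(388*.64,295*.64),(411*.64,287*.64)]))
print('fence far corner',tri([c,t],[(440*.64,166*.64),(457*.64,260*.64)]))
E
```

```text
yaw 11.636654948965889 c [ 0.55222067 -0.06199989] res [[-0.0008, -0.0023], [-0.0015, 0.0017], [0.0012, 0.0002], [0.0011, 0.0004]]
11 199 68
46 47 135
18 100 156
fence
[ 0.5732 -0.0518] [0.0744 0.0136] 11.9 px [193. 150.]
[ 0.6288 -0.0986] [0.0134 0.0943] 11.7 px [240. 112.]
stone
[ 0.5686 -0.1384] [0.0695 0.0903] 11.7 px [263. 171.]
stone corner? tri t/w [ 0.52621872 -0.10102045  0.0517463 ]
head [ 0.57055988 -0.16146539  0.08518274]
pad [ 0.57285673 -0.03604308  0.1467701 ]
fence far corner [ 0.64450947 -0.14700793  0.00599717]
```

Emit:
jog_arm([
  [-0.5, -0.2, 0, 0.2, -1.0, 0],
  [-1.0, -0.4, 0, 0.4, -2.0, 0],
  [-1.5, -0.55, 0, 0.67, -3.26, 0],
  [-1.74, -0.63, -0.8, 0.67, -3.26, 0],
  [-1.74, -0.63, -1.6, 0.67, -3.26, 0],
  [-1.74, -0.63, -2.4, 0.67, -3.26, 0],
  [-1.74, -0.63, -3.2, 0.67, -3.26, 0],
  [-1.74, -0.63, -4.0, 0.67, -3.26, 0],
  [-1.74, -0.63, -4.0, 0.67, -3.26, 0],
  [-1.74, -0.63, -4.0, 0.67, -3.26, 0],
], jaw=1, force=30)

```text
clock: 2.37
tcp_pos: [0.5018, -0.1516, 0.1001]
orientation: [-0.019, 0.98, 0.097, 0.171]
wrist_force: [1.7, -0.7, 0.7]
finger_gap: -0.0001
grip_force: 0.0
```

```bash
cat >> h.py <<'E'
C=np.array([.5522,-.0620]);A=np.radians(11.65);RJ=np.array([[np.cos(A),-np.sin(A)],[np.sin(A),np.cos(A)]])
def jig(p): p=np.asarray(p);return np.r_[RJ.T@(p[:2]-C),p[2:]]*1e3
def world(p): p=np.asarray(p,float)/1e3;return np.r_[C+RJ@p[:2],p[2:]]
E
python3 - <<'E'
from h import *
s=env.get_state();print(s['clock'],s['tcp_pos'],jig(s['tcp_pos']),s['orientation'],s['finger_gap'],s['wrist_force'])
c=cap('wrist','w2');a=cap('scene','s2')
cv2.imwrite('pics/x2.png',np.hstack([cv2.resize(c['pixels'],(400,300)),cv2.resize(a['pixels'][100:300,160:400],(400,300))])[:,:,::-1])
E
```

```text
2.3667 [ 0.50175998 -0.15161614  0.10009688] [-67.4973496  -77.58450665 100.09688289] [-0.01883841  0.98031143  0.09726717  0.17080315] -0.00011056068865816578 [ 1.68683296 -0.74592533  0.69647269]
```

View pics/x2.png

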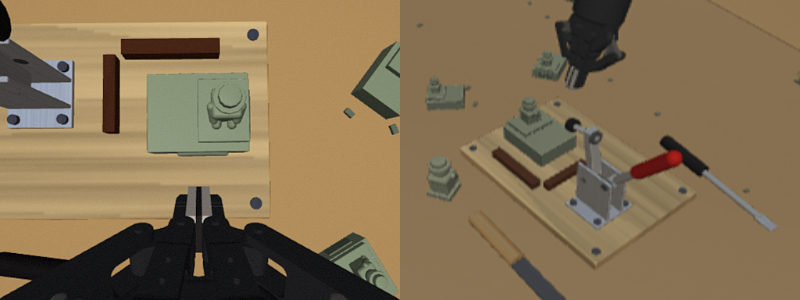

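The tilted, shut fingers stand at the -x side of the stone, with the tips at about (199,190) in the left half. The plinth top is near (148–248, 73–152) and a lump shows on its -x face.

```bash
python3 - <<'E'
from m import *
c=[load('w1'),load('w2')];q=[[(353,313),(352,227),(472,313)],[(148,152),(148,74),(249,152)]]
for i in range(3):
    p=tri(c,[np.array(q[0][i])*.64,np.array(q[1][i])*1.28]);print(p,jig(p))
E
```

```text
[ 0.52450371 -0.10174505  0.04616506] [-35.15155585 -33.33349008  46.16505652]
[ 0.59086189 -0.08949672  0.05283143] [ 32.31294673 -34.7373704   52.83143165]
[ 0.54250121 -0.19098827  0.04441712] [ -35.54594029 -124.37253612   44.41712032]
```

Emit:
jog_arm([
  [0, 0, -0.8, 0, 0, 0],
  [0, 0, -1.4, 0, 0, 0],
  [0, 0, -1.8, 0, 0, 0],
  [0.1, 0.02, -1.8, 0, 0, 0],
  [0.2, 0.04, -1.8, 0, 0, 0],
  [0.3, 0.06, -1.8, 0, 0, 0],
  [0.35, 0.07, -1.8, 0, 0, 0],
  [0.4, 0.08, -1.8, 0, 0, 0],
])

```text
clock: 3.13
tcp_pos: [0.5219, -0.1493, 0.0313]
orientation: [-0.017, 0.98, 0.099, 0.174]
wrist_force: [-0.1, -1.2, -0.3]
finger_gap: 0.0002
grip_force: 0.0
```

Emit:
jog_arm([
  [0.05, 0.01, 0, 0, 0, 0],
  [0.1, 0.02, 0, 0, 0, 0],
  [0.15, 0.03, 0, 0, 0, 0],
  [0.2, 0.04, 0, 0, 0, 0],
  [0.25, 0.051, 0, 0, 0, 0],
  [0.3, 0.062, 0, 0, 0, 0],
  [0.35, 0.072, 0, 0, 0, 0],
  [0.4, 0.082, 0, 0, 0, 0],
  [0.42, 0.087, 0, 0, 0, 0],
  [0.44, 0.091, 0, 0, 0, 0],
  [0.44, 0.091, 0, 0, 0, 0],
])

```text
clock: 4.05
tcp_pos: [0.536, -0.1451, 0.0293]
orientation: [-0.017, 0.98, 0.098, 0.171]
wrist_force: [-8.3, -2.2, 6.6]
finger_gap: -0.0002
grip_force: 4.1
```

```bash
cat > st.py <<'E'
from m import *
import sys
n=sys.argv[1]
s=env.get_state();print(s['clock'],jig(s['tcp_pos']).round(1),s['wrist_force'].round(1))
c=cap('wrist',n);t=cap('top',n+'t')
for k,z,b in((c,.048,0),(t,.048,1)):
    H,S,V=hs(k);roi=np.zeros(H.shape,np.uint8)
    poly=np.array([proj(k,world(p)) for p in((-60,-150,48),(70,-150,48),(70,6,48),(-60,6,48))]).astype(np.int32)
    cv2.fillPoly(roi,[poly],1)
    for r in rects(k,(roi>0)&(H>30)&(H<90)&(S>20)&(V>60),.048,300): print(' stone jig',jig(r[0]).round(1),r[2]-11.65)
    for r in rects(k,(roi>0)&(V<110)&(S>100)&(H<20),.033,100): print(' fence jig',jig(r[0]).round(1))
E
python3 st.py w3
```

```text
4.05 [-32.6 -78.1  29.3] [-8.3 -2.2  6.6]
[ 0.5802 -0.1369] [0.0718 0.094 ] 11.5 px [251. 160.]
 stone jig [ 12.2 -79. ] -0.18641796112060582
[ 0.5731 -0.0539] [0.0741 0.0178] 11.9 px [ 91. 149.]
[ 0.6257 -0.0993] [0.02   0.0939] 11.9 px [201.  63.]
 fence jig [22.1  3.7]
 fence jig [ 64.4 -51.4]
[ 0.5805 -0.1354] [0.0711 0.0898] 12.4 px [289. 189.]
 stone jig [ 12.9 -77.6] 0.7939506530761715
```

Emit:
jog_arm([
  [0.04, 0.008, 0, 0, 0, 0],
  [0.08, 0.016, 0, 0, 0, 0],
  [0.12, 0.025, 0, 0, 0, 0],
  [0.16, 0.033, 0, 0, 0, 0],
  [0.19, 0.039, 0, 0, 0, 0],
  [0.22, 0.045, 0, 0, 0, 0],
  [0.22, 0.045, 0, 0, 0, 0],
])

```text
clock: 4.73
tcp_pos: [0.5448, -0.1432, 0.0292]
orientation: [-0.017, 0.98, 0.098, 0.171]
wrist_force: [-7.4, -1.8, 4.7]
finger_gap: 0.0002
grip_force: 3.6
```

Emit:
jog_arm([
  [0.02, 0.004, 0, 0, 0, 0],
  [0.03, 0.006, 0, 0, 0, 0],
  [0.03, 0.006, 0, 0, 0, 0],
])

```text
clock: 4.98
tcp_pos: [0.5458, -0.143, 0.0292]
orientation: [-0.017, 0.98, 0.098, 0.171]
wrist_force: [-7.4, -1.5, 7.0]
finger_gap: -0.0001
grip_force: 4.1
```

Emit:
jog_arm([
  [0.02, 0.004, 0, 0, 0, 0],
  [0.03, 0.006, 0, 0, 0, 0],
  [0.03, 0.006, 0, 0, 0, 0],
])

```text
clock: 5.23
tcp_pos: [0.5471, -0.1427, 0.0291]
orientation: [-0.017, 0.98, 0.098, 0.171]
wrist_force: [-8.0, -1.8, 6.4]
finger_gap: 0.0001
grip_force: 3.9
```

Emit:
jog_arm([
  [0.02, 0.004, 0, 0, 0, 0],
  [0.02, 0.004, 0, 0, 0, 0],
  [0.02, 0.004, 0, 0, 0, 0],
])

```text
clock: 5.48
tcp_pos: [0.5473, -0.1426, 0.029]
orientation: [-0.017, 0.98, 0.098, 0.17]
wrist_force: [-10.1, -2.5, 7.8]
finger_gap: -0.0002
grip_force: 5.2
```

Emit:
jog_arm([
  [0.02, 0.004, 0, 0, 0, 0],
  [0.02, 0.004, 0, 0, 0, 0],
  [0.02, 0.004, 0, 0, 0, 0],
])

```text
clock: 5.73
tcp_pos: [0.5474, -0.1426, 0.0288]
orientation: [-0.017, 0.981, 0.097, 0.17]
wrist_force: [-13.2, -3.2, 8.9]
finger_gap: -0.0002
grip_force: 6.7
```

Emit:
jog_arm([
  [0.02, 0.004, 0, 0, 0, 0],
  [0.02, 0.004, 0, 0, 0, 0],
  [0.02, 0.004, 0, 0, 0, 0],
])

```text
clock: 5.98
tcp_pos: [0.5474, -0.1425, 0.0286]
orientation: [-0.017, 0.981, 0.097, 0.169]
wrist_force: [-15.8, -4.0, 12.2]
finger_gap: 0.0002
grip_force: 8.3
```

Emit:
jog_arm([
  [-0.4, -0.08, 0, 0, 0, 0],
  [-0.73, -0.15, 0.2, 0, 0, 0],
  [-0.73, -0.15, 1.0, 0, 0, 0],
  [-0.73, -0.15, 2.0, 0, 0, 0],
  [-0.73, -0.4, 3.0, 0.6, 0.9, 0.13],
  [-0.6, -1.1, 3.0, 1.2, 1.8, 0.26],
  [-0.2, -1.7, 3.0, 1.8, 2.7, 0.4],
  [0.5, -1.9, 3.0, 2.3, 3.5, 0.5],
  [1.2, -1.9, 3.0, 2.6, 3.94, 0.58],
  [1.565, -1.9, 3.0, 2.6, 3.94, 0.58],
  [1.565, -1.9, 3.0, 2.6, 3.94, 0.58],
  [1.565, -1.9, 3.0, 2.6, 3.94, 0.58],
])

```text
clock: 6.98
tcp_pos: [0.6149, -0.2182, 0.1453]
orientation: [-0.176, 0.979, 0.098, -0.022]
wrist_force: [-0.3, 0.3, 0.0]
finger_gap: 0.0003
grip_force: 0.0
```

```bash
python3 st.py w4; python3 -c "
from h import *
from scipy.spatial.transform import Rotation as R
q=env.get_state()['orientation'];M=R.from_quat(q[[1,2,3,0]]).as_matrix();print(M.round(3))
a=load('w4')['pixels'];b=load('w4t')['pixels']
cv2.imwrite('pics/x4.png',np.hstack([cv2.resize(a,(400,300)),cv2.resize(b[130:280,150:350],(400,300))])[:,:,::-1])"
```

```text
6.9833 [  29.9 -165.7  145.3] [-0.3  0.3  0. ]
[ 0.5953 -0.1364] [0.0735 0.0984] 12.9 px [213. 183.]
 stone jig [ 27.2 -81.6] 1.2895332336425778
[ 0.606  -0.0819] [0.0666 0.1414] 48.9 px [165. 160.]
 fence jig [ 48.6 -30.4]
[ 0.5924 -0.1328] [0.0713 0.0896] 12.2 px [288. 184.]
 stone jig [ 25.1 -77.5] 0.5845323562622067
[[ 0.98   0.185 -0.075]
 [ 0.199 -0.92   0.338]
 [-0.006 -0.346 -0.938]]
```

View pics/x4.png

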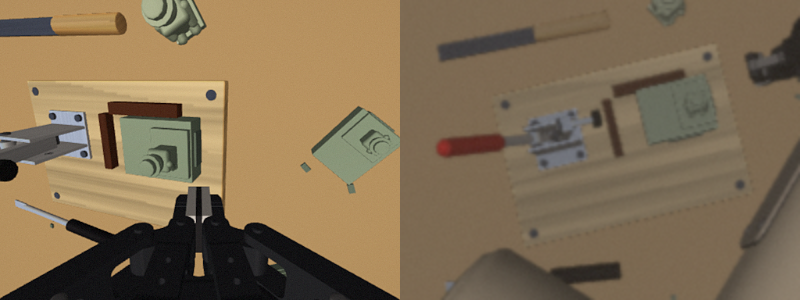

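The stone sits against the back fence (left half, plinth near (122–200, 115–182)). The fingers are on its -y side, tips at about (199,190). Next I lower them and push toward +y.

Emit:
jog_arm([
  [-0.12, -0.025, -0.8, 0, 0, 0],
  [-0.12, -0.025, -1.6, 0, 0, 0],
  [-0.12, -0.025, -2.4, 0, 0, 0],
  [-0.12, -0.025, -2.85, 0, 0, 0],
  [-0.14, 0.075, -2.85, 0, 0, 0],
  [-0.16, 0.175, -2.85, 0, 0, 0],
  [-0.18, 0.26, -2.85, 0, 0, 0],
  [-0.196, 0.342, -2.85, 0, 0, 0],
  [-0.196, 0.342, -2.85, 0, 0, 0],
])

```text
clock: 7.83
tcp_pos: [0.6067, -0.2041, 0.0379]
orientation: [-0.173, 0.98, 0.099, -0.019]
wrist_force: [-0.2, -0.3, -0.9]
finger_gap: 0.0001
grip_force: 0.0
```

Emit:
jog_arm([
  [-0.012, 0.06, 0, 0, 0, 0],
  [-0.024, 0.12, 0, 0, 0, 0],
  [-0.036, 0.18, 0, 0, 0, 0],
  [-0.05, 0.24, 0, 0, 0, 0],
  [-0.06, 0.3, 0, 0, 0, 0],
  [-0.07, 0.35, 0, 0, 0, 0],
  [-0.08, 0.4, 0, 0, 0, 0],
  [-0.093, 0.45, 0, 0, 0, 0],
  [-0.103, 0.5, 0, 0, 0, 0],
  [-0.103, 0.5, 0, 0, 0, 0],
])

```text
clock: 8.67
tcp_pos: [0.6017, -0.1844, 0.0353]
orientation: [-0.174, 0.98, 0.098, -0.02]
wrist_force: [1.0, -0.9, -0.1]
finger_gap: 0.0002
grip_force: 0.2
```

```bash
python3 st.py w5
```

```text
8.6667 [  23.8 -129.9   35.3] [ 1.  -0.9 -0.1]
[ 0.5792 -0.134 ] [0.1249 0.0989] 4.1 px [158. 248.]
 stone jig [ 11.9 -75.9] -7.551521682739258
[ 0.6061 -0.0816] [0.0663 0.142 ] 48.7 px [107. 189.]
 fence jig [ 48.9 -30.1]
[ 0.5923 -0.1328] [0.0713 0.0896] 12.2 px [288. 185.]
 stone jig [ 25.  -77.5] 0.5845371246337887
```

Emit:
jog_arm([
  [-0.012, 0.06, -0.05, 0, 0, 0],
  [-0.024, 0.12, -0.1, 0, 0, 0],
  [-0.036, 0.18, -0.1, 0, 0, 0],
  [-0.048, 0.24, -0.1, 0, 0, 0],
  [-0.06, 0.3, -0.1, 0, 0, 0],
  [-0.07, 0.35, -0.1, 0, 0, 0],
  [-0.08, 0.4, -0.1, 0, 0, 0],
  [-0.093, 0.45, -0.1, 0, 0, 0],
  [-0.103, 0.5, -0.1, 0, 0, 0],
  [-0.113, 0.55, -0.1, 0, 0, 0],
  [-0.113, 0.55, -0.1, 0, 0, 0],
])

```text
clock: 9.68
tcp_pos: [0.5989, -0.1648, 0.0325]
orientation: [-0.172, 0.98, 0.098, -0.018]
wrist_force: [1.2, -6.1, 4.1]
finger_gap: 0.0003
grip_force: 3.1
```

```bash
python3 st.py w6
```

```text
9.6833 [  24.9 -110.1   32.5] [ 1.2 -6.1  4.1]
[ 0.5747 -0.1138] [0.129  0.0983] 2.7 px [155. 251.]
 stone jig [ 11.5 -55.3] -8.932317876815796
[ 0.6068 -0.0807] [0.0628 0.1403] 47.1 px [125. 193.]
 fence jig [ 49.7 -29.3]
[ 0.5882 -0.1136] [0.0714 0.0894] 10.9 px [281. 186.]
 stone jig [ 24.9 -57.8] -0.73473014831543
```

Emit:
jog_arm([
  [-0.01, 0.05, 0, 0, 0, 0],
  [-0.02, 0.1, 0, 0, 0, 0],
  [-0.03, 0.15, 0, 0, 0, 0],
  [-0.04, 0.19, 0, 0, 0, 0],
  [-0.047, 0.23, 0, 0, 0, 0],
  [-0.053, 0.26, 0, 0, 0, 0],
  [-0.053, 0.26, 0, 0, 0, 0],
])

```text
clock: 10.37
tcp_pos: [0.5967, -0.1546, 0.0324]
orientation: [-0.172, 0.98, 0.098, -0.019]
wrist_force: [1.7, -6.4, 4.2]
finger_gap: -0.0
grip_force: 3.4
```

Emit:
jog_arm([
  [-0.004, 0.02, 0, 0, 0, 0],
  [-0.006, 0.03, 0, 0, 0, 0],
  [-0.006, 0.03, 0, 0, 0, 0],
])

```text
clock: 10.62
tcp_pos: [0.5966, -0.1537, 0.0325]
orientation: [-0.172, 0.98, 0.098, -0.018]
wrist_force: [1.3, -8.4, 3.7]
finger_gap: 0.0001
grip_force: 3.8
```

Emit:
jog_arm([
  [-0.004, 0.02, 0, 0, 0, 0],
  [-0.006, 0.03, 0, 0, 0, 0],
  [-0.006, 0.03, 0, 0, 0, 0],
])

```text
clock: 10.87
tcp_pos: [0.5963, -0.1526, 0.0325]
orientation: [-0.172, 0.98, 0.098, -0.018]
wrist_force: [0.4, -7.3, 4.4]
finger_gap: -0.0001
grip_force: 3.8
```

Emit:
jog_arm([
  [-0.004, 0.02, 0, 0, 0, 0],
  [-0.004, 0.02, 0, 0, 0, 0],
  [-0.004, 0.02, 0, 0, 0, 0],
])

```text
clock: 11.12
tcp_pos: [0.5962, -0.1519, 0.0325]
orientation: [-0.172, 0.98, 0.098, -0.018]
wrist_force: [1.0, -8.0, 4.8]
finger_gap: 0.0006
grip_force: 4.0
```

Emit:
jog_arm([
  [-0.004, 0.02, 0, 0, 0, 0],
  [-0.004, 0.02, 0, 0, 0, 0],
  [-0.004, 0.02, 0, 0, 0, 0],
])

```text
clock: 11.37
tcp_pos: [0.5962, -0.1518, 0.0325]
orientation: [-0.171, 0.98, 0.098, -0.018]
wrist_force: [0.9, -11.0, 3.9]
finger_gap: 0.0003
grip_force: 5.0
```

Emit:
jog_arm([
  [-0.004, 0.02, 0, 0, 0, 0],
  [-0.004, 0.02, 0, 0, 0, 0],
  [-0.004, 0.02, 0, 0, 0, 0],
])

```text
clock: 11.62
tcp_pos: [0.5962, -0.1518, 0.0325]
orientation: [-0.17, 0.98, 0.098, -0.018]
wrist_force: [0.6, -11.9, 3.8]
finger_gap: -0.0002
grip_force: 5.9
```

Emit:
jog_arm([
  [-0.004, 0.02, 0, 0, 0, 0],
  [-0.004, 0.02, 0, 0, 0, 0],
  [-0.004, 0.02, 0, 0, 0, 0],
])

```text
clock: 11.87
tcp_pos: [0.5962, -0.1518, 0.0325]
orientation: [-0.17, 0.98, 0.097, -0.018]
wrist_force: [-0.1, -13.6, 3.9]
finger_gap: 0.0001
grip_force: 6.9
```

Emit:
jog_arm([
  [0.06, -0.3, 0, 0, 0, 0],
  [0.14, -0.7, 0.1, 0, 0, 0],
  [0.14, -0.7, 1.0, 0, 0, 0],
  [0.14, -0.7, 2.0, 0, 0, 0],
  [0.14, -0.7, 3.0, 0, 0, 0],
  [-0.5, -0.6, 3.5, -0.6, -0.9, -0.13],
  [-1.3, -0.4, 3.5, -1.2, -1.8, -0.26],
  [-2.0, 0, 3.5, -1.8, -2.7, -0.4],
  [-2.46, 0.5, 3.5, -2.3, -3.5, -0.5],
  [-2.46, 0.81, 3.2, -2.6, -3.94, -0.58],
  [-2.46, 0.81, 2.5, -2.6, -3.94, -0.58],
  [-2.46, 0.81, 1.8, -2.6, -3.94, -0.58],
])

```text
clock: 12.87
tcp_pos: [0.4938, -0.1119, 0.1042]
orientation: [-0.017, 0.98, 0.099, 0.174]
wrist_force: [1.8, 0.6, -0.4]
finger_gap: 0.0003
grip_force: 0.0
```

Emit:
jog_arm([
  [0, 0, 0, 0, 0, 0],
  [0, 0, 0, 0, 0, 0],
])

```text
clock: 13.03
tcp_pos: [0.4943, -0.1131, 0.1024]
orientation: [-0.019, 0.98, 0.098, 0.171]
wrist_force: [-0.1, 0.1, -0.1]
finger_gap: 0.0
grip_force: 0.0
```

```bash
python3 st.py w7; python3 -c "
from h import *
a=load('w7')['pixels']
cv2.imwrite('pics/x7.png',cv2.resize(a,(800,600),interpolation=cv2.INTER_CUBIC)[:,:,::-1])"
```

```text
13.0333 [-67.  -38.4 102.4] [-0.1  0.1 -0.1]
[ 0.5834 -0.1006] [0.0736 0.0903] 12.0 px [261. 119.]
 stone jig [ 22.8 -44.1] 0.33492336273193324
[ 0.5722 -0.0536] [0.0756 0.0111] 12.0 px [193. 123.]
[ 0.6258 -0.0988] [0.0191 0.0934] 11.5 px [275.  57.]
 fence jig [21.3  4.2]
 fence jig [ 64.6 -50.9]
[ 0.5852 -0.1004] [0.0713 0.0899] 12.4 px [275. 188.]
 stone jig [ 24.6 -44.3] 0.7875257492065426
```

View pics/x7.png

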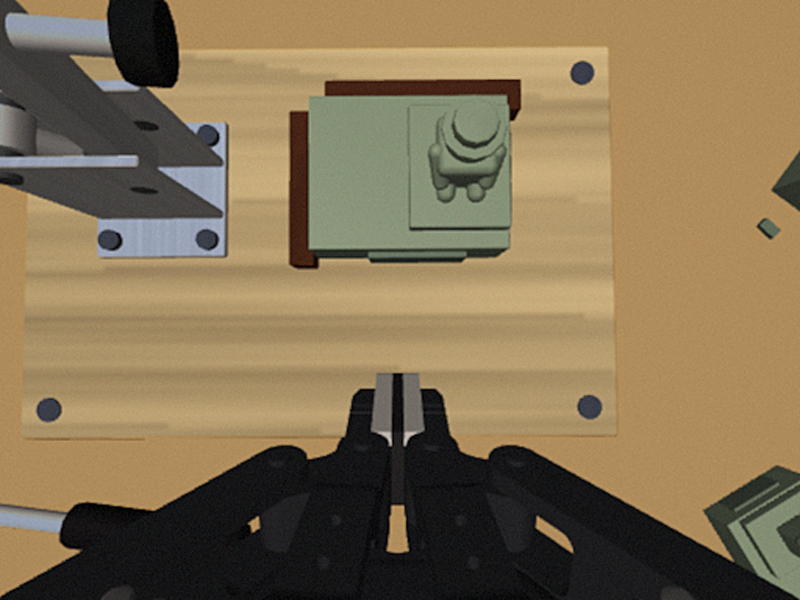

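The stone sits in the corner with its plinth top at (308–510, 96–250), no visible gap to either fence. I'll press it lightly once more against the back fence.

Emit:
jog_arm([
  [0, -0.15, -0.8, 0, 0, 0],
  [0.03, -0.17, -1.5, 0, 0, 0],
  [0.03, -0.17, -1.84, 0, 0, 0],
  [0.23, -0.13, -1.84, 0, 0, 0],
  [0.43, -0.09, -1.84, 0, 0, 0],
  [0.63, -0.05, -1.84, 0, 0, 0],
  [0.78, -0.02, -1.84, 0, 0, 0],
  [0.9, 0.005, -1.84, 0, 0, 0],
  [1.0, 0.025, -1.84, 0, 0, 0],
  [1.0, 0.025, -1.84, 0, 0, 0],
])

```text
clock: 13.97
tcp_pos: [0.5371, -0.1131, 0.0306]
orientation: [-0.017, 0.98, 0.099, 0.173]
wrist_force: [-0.3, -0.3, -0.1]
finger_gap: -0.0
grip_force: 0.0
```

Emit:
jog_arm([
  [0.03, 0.006, 0, 0, 0, 0],
  [0.06, 0.012, 0, 0, 0, 0],
  [0.06, 0.012, 0, 0, 0, 0],
])

```text
clock: 14.22
tcp_pos: [0.5379, -0.1125, 0.0298]
orientation: [-0.018, 0.98, 0.098, 0.172]
wrist_force: [-0.5, 0.5, 0.2]
finger_gap: -0.0001
grip_force: 0.0
```

Emit:
jog_arm([
  [0.03, 0.006, 0, 0, 0, 0],
  [0.06, 0.012, 0, 0, 0, 0],
  [0.06, 0.012, 0, 0, 0, 0],
])

```text
clock: 14.47
tcp_pos: [0.5405, -0.1122, 0.0298]
orientation: [-0.018, 0.98, 0.098, 0.173]
wrist_force: [-0.4, 0.0, -0.7]
finger_gap: -0.0002
grip_force: 0.0
```

Emit:
jog_arm([
  [0.02, 0.004, 0, 0, 0, 0],
  [0.04, 0.008, 0, 0, 0, 0],
  [0.04, 0.008, 0, 0, 0, 0],
])

```text
clock: 14.72
tcp_pos: [0.5408, -0.112, 0.0294]
orientation: [-0.017, 0.98, 0.098, 0.171]
wrist_force: [-5.2, -1.6, 4.5]
finger_gap: -0.0001
grip_force: 2.9
```

Emit:
jog_arm([
  [0.02, 0.004, 0, 0, 0, 0],
  [0.02, 0.004, 0, 0, 0, 0],
  [0.02, 0.004, 0, 0, 0, 0],
])

```text
clock: 14.97
tcp_pos: [0.5409, -0.1119, 0.0292]
orientation: [-0.017, 0.98, 0.098, 0.171]
wrist_force: [-8.1, -2.7, 6.2]
finger_gap: 0.0001
grip_force: 4.4
```

Emit:
jog_arm([
  [0.02, 0.004, 0, 0, 0, 0],
  [0.02, 0.004, 0, 0, 0, 0],
  [0.02, 0.004, 0, 0, 0, 0],
])

```text
clock: 15.22
tcp_pos: [0.541, -0.1119, 0.029]
orientation: [-0.017, 0.98, 0.097, 0.17]
wrist_force: [-10.7, -3.3, 8.1]
finger_gap: 0.0003
grip_force: 5.8
```

Emit:
jog_arm([
  [-0.4, -0.08, 0, 0, 0, 0],
  [-0.73, -0.15, 0.2, 0, 0, 0],
  [-0.73, -0.15, 1.2, 0, 0, 0],
  [-0.73, -0.15, 2.2, 0, 0, 0],
  [-0.73, -0.15, 3.2, 0, 0, 0],
  [-0.73, -0.15, 4.2, 0, 0, 0],
  [-0.73, -0.15, 5.2, 0, 0, 0],
  [-0.73, -0.15, 6.2, 0, 0, 0],
  [-0.73, -0.15, 6.2, 0, 0, 0],
  [-0.73, -0.15, 6.2, 0, 0, 0],
])

```text
clock: 16.05
tcp_pos: [0.5161, -0.1183, 0.2812]
orientation: [-0.016, 0.979, 0.099, 0.175]
wrist_force: [0.4, -0.3, 0.1]
finger_gap: 0.0001
grip_force: 0.0
```

```bash
cat > g.py <<'E'
from h import *
from scipy.spatial.transform import Rotation as R
import sys
def go(j,tilt):
    s=env.get_state();q=s['orientation'];r=R.from_quat(q[[1,2,3,0]])
    b=R.from_euler('z',A)*R.from_euler('x',np.radians(tilt))*R.from_matrix(np.diag([1,-1,-1]))
    print(s['clock'],jig(s['tcp_pos']).round(1),s['wrist_force'].round(1),'shift',((world(j)-s['tcp_pos'])/.04).round(2),'turn',(np.degrees((b*r.inv()).as_rotvec())/6).round(2))
a=[float(x) for x in sys.argv[1:]];go(a[:3],a[3])
E
python3 g.py 25 134.7 230 35; python3 st.py w8
```

```text
16.05 [-46.7 -47.9 281.2] [ 0.4 -0.3  0.1] shift [ 0.83  4.83 -1.28] turn [5.03 4.37 1.05]
16.05 [-46.7 -47.9 281.2] [ 0.4 -0.3  0.1]
[ 0.5841 -0.1013] [0.0729 0.0905] 11.6 px [250. 172.]
 stone jig [ 23.3 -44.9] -0.05776252746582067
[ 0.5727 -0.053 ] [0.0743 0.0079] 11.9 px [212. 176.]
[ 0.6274 -0.0985] [0.0148 0.093 ] 11.6 px [256. 140.]
 fence jig [21.9  4.7]
 fence jig [ 66.3 -50.9]
[ 0.5856 -0.1002] [0.0712 0.0899] 11.9 px [275. 187.]
 stone jig [ 25.  -44.1] 0.22090110778808558
```

Emit:
jog_arm([
  [0.1, 0.6, 0, 0.6, 0.5, 0.12],
  [0.2, 1.2, 0, 1.2, 1.05, 0.25],
  [0.3, 1.8, 0, 1.8, 1.6, 0.38],
  [0.4, 2.4, 0, 2.4, 2.1, 0.5],
  [0.5, 3.0, 0, 3.0, 2.6, 0.63],
  [0.6, 3.6, 0, 3.6, 3.1, 0.75],
  [0.7, 4.2, 0, 4.2, 3.6, 0.88],
  [0.83, 4.83, -0.3, 4.7, 4.1, 1.0],
  [0.83, 4.83, -0.8, 5.03, 4.37, 1.05],
  [0.83, 4.83, -1.28, 5.03, 4.37, 1.05],
  [0.83, 4.83, -1.28, 5.03, 4.37, 1.05],
  [0.83, 4.83, -1.28, 5.03, 4.37, 1.05],
])

```text
clock: 17.15
tcp_pos: [0.5462, 0.0763, 0.2243]
orientation: [-0.302, 0.948, 0.096, -0.036]
wrist_force: [-0.2, -0.0, 1.2]
finger_gap: -0.0003
grip_force: 0.0
```

```bash
python3 g.py 25 138 194 35;  python3 -c "
from h import *
a=cap('wrist','w9')['pixels'];b=cap('scene','s9')['pixels']
cv2.imwrite('pics/x9.png',np.hstack([cv2.resize(a,(400,300)),cv2.resize(b[100:300,200:440],(400,300))])[:,:,::-1])"
```

```text
17.15 [ 22.  136.6 224.3] [-0.2 -0.   1.2] shift [ 0.07  0.05 -0.76] turn [-0.04 -0.11 -0.01]
```

View pics/x9.png

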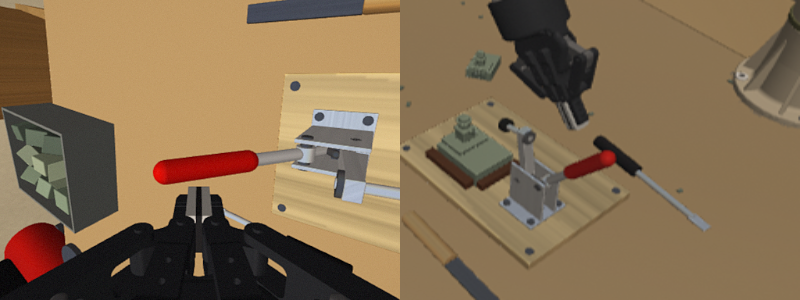

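The shut fingertips, at about (200,190) in the left half, stand above and inside the red grip (155–258, 150–185). In the scene crop the grip is at (590,167) and the stone is still seated.

Emit:
jog_arm([
  [0.03, 0.02, -0.4, 0, 0, 0],
  [0.07, 0.05, -0.76, 0, 0, 0],
  [0.07, 0.05, -0.76, 0, 0, 0],
  [0.07, 0.05, -0.76, 0, 0, 0],
])

```text
clock: 17.58
tcp_pos: [0.5503, 0.0778, 0.1973]
orientation: [-0.301, 0.948, 0.097, -0.033]
wrist_force: [0.4, 0.3, 0.0]
finger_gap: -0.0001
grip_force: 0.0
```

```bash
python3 g.py 25 165 175 33; python3 g.py 25 180 160.6 30; python3 g.py 25 191.8 143 25;  python3 g.py 25 198.3 128.6 20
```

```text
17.5833 [ 26.3 137.3 197.3] [0.4 0.3 0. ] shift [-0.17  0.67 -0.56] turn [-0.35 -0.12 -0.01]
17.5833 [ 26.3 137.3 197.3] [0.4 0.3 0. ] shift [-0.25  1.04 -0.92] turn [-0.84 -0.22 -0.01]
17.5833 [ 26.3 137.3 197.3] [0.4 0.3 0. ] shift [-0.31  1.33 -1.36] turn [-1.66 -0.39 -0.01]
17.5833 [ 26.3 137.3 197.3] [0.4 0.3 0. ] shift [-0.34  1.49 -1.72] turn [-2.47 -0.55 -0.01]
```

First part of the arc, to about value 0.36, in small steps.

Emit:
jog_arm([
  [-0.04, 0.15, -0.13, 0, 0, 0],
  [-0.08, 0.3, -0.25, -0.1, 0, 0],
  [-0.12, 0.43, -0.36, -0.2, -0.06, 0],
  [-0.14, 0.53, -0.45, -0.3, -0.1, 0],
  [-0.16, 0.62, -0.52, -0.35, -0.12, 0],
  [-0.18, 0.71, -0.6, -0.45, -0.14, 0],
  [-0.2, 0.8, -0.68, -0.55, -0.16, 0],
  [-0.22, 0.89, -0.77, -0.65, -0.18, 0],
  [-0.24, 0.97, -0.85, -0.75, -0.2, 0],
  [-0.25, 1.04, -0.92, -0.84, -0.22, 0],
  [-0.25, 1.04, -0.92, -0.84, -0.22, 0],
])

```text
clock: 18.5
tcp_pos: [0.5395, 0.1201, 0.1585]
orientation: [-0.257, 0.961, 0.099, -0.027]
wrist_force: [-0.1, 0.3, 0.0]
finger_gap: 0.0002
grip_force: 0.0
```

```bash
python3 g.py 25 191.8 143 25;  python3 g.py 25 198.3 128.6 20; python3 g.py 25 201.3 118.5 15;python3 g.py 25 203 110.3 12
```

```text
18.5 [ 24.4 180.9 158.5] [-0.1  0.3  0. ] shift [-0.04  0.27 -0.39] turn [-0.81 -0.19 -0.02]
18.5 [ 24.4 180.9 158.5] [-0.1  0.3  0. ] shift [-0.07  0.43 -0.75] turn [-1.62 -0.35 -0.02]
18.5 [ 24.4 180.9 158.5] [-0.1  0.3  0. ] shift [-0.09  0.5  -1.  ] turn [-2.44 -0.52 -0.02]
18.5 [ 24.4 180.9 158.5] [-0.1  0.3  0. ] shift [-0.1   0.55 -1.21] turn [-2.93 -0.63 -0.02]
```

```bash
cat > r.py <<'E'
from m import *
import sys
n=sys.argv[1];o=[]
for k in('scene','top'):
    c=cap(k,n+k);H,S,V=hs(c);M=((H<8)|(H>172))&(S>130)&(V>60)
    roi=np.zeros(M.shape,np.uint8)
    pts=np.array([proj(c,world(p)) for p in((0,120,90),(50,120,90),(0,120,230),(50,270,90),(0,270,90),(50,270,230),(50,120,230),(0,270,230))]).astype(np.int32)
    cv2.fillConvexPoly(roi,cv2.convexHull(pts),1);ys,xs=np.nonzero(M&(roi>0));
    # end of the grip = point furthest along +y
    uv=np.stack([xs,ys],1).astype(float);a=proj(c,world((25,120,140)));b=proj(c,world((25,240,140)));d=(b-a)/np.linalg.norm(b-a)
    t=uv@d;e=uv[t>=np.percentile(t,97)].mean(0);o.append((c,e));print(k,len(xs),uv.mean(0).round(1),e.round(1))
p=tri([x[0] for x in o],[x[1] for x in o]);j=jig(p);print('tip jig',j.round(1),'elev',np.degrees(np.arctan2(j[2]*1-93,j[1]-99)).round(1))
E
python3 r.py r1; python3 -c "
import cv2;a=cv2.imread('pics/r1scene.png')[90:290,180:420];cv2.imwrite('pics/r1x.png',cv2.resize(a,(600,500)))"
```

```text
scene 335 [323.1 228.4] [339.5 233.5]
top 7 [157.1 207.4] [156. 209.]
tip jig [ 26.5 226.3 172.6] elev 32.0
```

View pics/r1x.png

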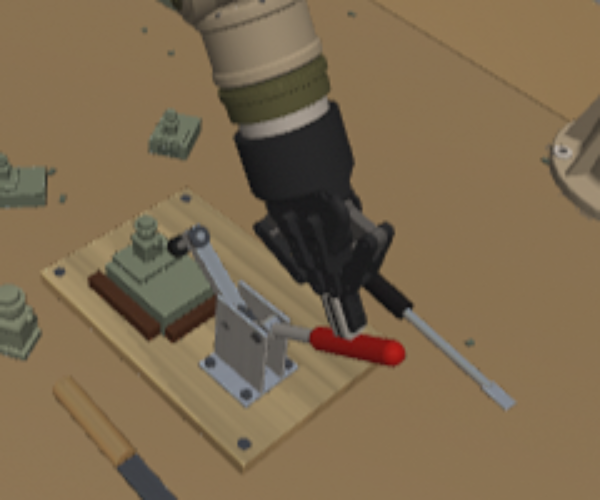

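The handle has gone down to about 32° elevation. The fingertips rest on the red grip at (345,325), and the pad arm is swinging toward the stone at (175,243).

Emit:
jog_arm([
  [-0.01, 0.07, -0.1, -0.2, -0.05, 0],
  [-0.02, 0.14, -0.2, -0.4, -0.1, 0],
  [-0.03, 0.21, -0.3, -0.6, -0.15, 0],
  [-0.04, 0.27, -0.39, -0.8, -0.19, 0],
  [-0.05, 0.32, -0.49, -1.0, -0.23, 0],
  [-0.06, 0.37, -0.58, -1.2, -0.27, 0],
  [-0.065, 0.4, -0.67, -1.4, -0.31, 0],
  [-0.07, 0.43, -0.75, -1.62, -0.35, 0],
  [-0.07, 0.43, -0.75, -1.62, -0.35, 0],
])

```text
clock: 19.35
tcp_pos: [0.5373, 0.1376, 0.1291]
orientation: [-0.173, 0.98, 0.101, -0.017]
wrist_force: [-0.1, -0.5, 1.1]
finger_gap: -0.0001
grip_force: 0.4
```

Emit:
jog_arm([
  [0, 0.01, -0.05, -0.2, -0.04, 0],
  [0, 0.02, -0.1, -0.4, -0.08, 0],
  [0, 0.03, -0.15, -0.5, -0.1, 0],
  [0, 0.03, -0.15, -0.5, -0.1, 0],
])

```text
clock: 19.68
tcp_pos: [0.5373, 0.1389, 0.1241]
orientation: [-0.147, 0.984, 0.102, -0.015]
wrist_force: [-1.8, 1.2, 5.4]
finger_gap: 0.0002
grip_force: 2.7
```

Emit:
jog_arm([
  [0, 0.01, -0.05, -0.2, -0.04, 0],
  [0, 0.02, -0.1, -0.3, -0.06, 0],
  [0, 0.02, -0.1, -0.3, -0.06, 0],
])

```text
clock: 19.93
tcp_pos: [0.5372, 0.1399, 0.1203]
orientation: [-0.132, 0.986, 0.102, -0.013]
wrist_force: [-2.8, 2.4, 8.3]
finger_gap: -0.0001
grip_force: 3.5
```

```bash
python3 g.py 25 203 110 12; python3 g.py 25 203.5 106 12;python3 r.py r2
```

```text
19.9333 [ 26.1 200.7 120.3] [-2.8  2.4  8.3] shift [-0.04  0.05 -0.26] turn [-0.53 -0.1  -0.02]
19.9333 [ 26.1 200.7 120.3] [-2.8  2.4  8.3] shift [-0.04  0.06 -0.36] turn [-0.53 -0.1  -0.02]
scene 369 [326.4 246.6] [343.4 257.7]Traceback (most recent call last):
  File "r.py", line 11, in <module>
    t=uv@d;e=uv[t>=np.percentile(t,97)].mean(0);o.append((c,e));print(k,len(xs),uv.mean(0).round(1),e.round(1))
                   ~~~~~~~~~~~~~^^^^^^
    return _quantile_unchecked(
        a, q, axis, out, overwrite_input, method, keepdims, weights)
    return _ureduce(a,
                    func=_quantile_ureduce_func,
    ...<5 lines>...
                    overwrite_input=overwrite_input,
                    method=method)
    r = func(a, **kwargs)
    result = _quantile(arr,
                       quantiles=q,
    ...<2 lines>...
                       out=out,
                       weights=wgt)
    slices_having_nans = np.isnan(arr[-1, ...])
                                  ~~~^^^^^^^^^
IndexError: index -1 is out of bounds for axis 0 with size 0
```

As expected, the pad has met the stone (8 N). I continue down, watching the force.

Emit:
jog_arm([
  [-0.01, 0.015, -0.06, -0.1, -0.02, 0],
  [-0.02, 0.03, -0.12, -0.2, -0.04, 0],
  [-0.03, 0.04, -0.18, -0.3, -0.06, 0],
  [-0.03, 0.04, -0.18, -0.3, -0.06, 0],
])

```text
clock: 20.37
tcp_pos: [0.5366, 0.1415, 0.1127]
orientation: [-0.116, 0.988, 0.102, -0.011]
wrist_force: [0.1, 2.8, 4.1]
finger_gap: 0.0004
grip_force: 2.0
```

Emit:
jog_arm([
  [0, 0.01, -0.05, -0.1, -0.02, 0],
  [0, 0.02, -0.1, -0.2, -0.04, 0],
  [0, 0.02, -0.1, -0.2, -0.04, 0],
])

```text
clock: 20.62
tcp_pos: [0.536, 0.1409, 0.1074]
orientation: [-0.104, 0.989, 0.102, -0.011]
wrist_force: [0.1, 1.2, 0.5]
finger_gap: 0.0001
grip_force: 0.0
```

Emit:
jog_arm([
  [0, 0.01, -0.05, 0, 0, 0],
  [0, 0.01, -0.1, 0, 0, 0],
  [0, 0.01, -0.1, 0, 0, 0],
])

```text
clock: 20.87
tcp_pos: [0.5365, 0.1412, 0.1043]
orientation: [-0.105, 0.989, 0.101, -0.011]
wrist_force: [-1.2, 0.0, 4.3]
finger_gap: -0.0003
grip_force: 2.3
```

Emit:
jog_arm([
  [0, 0.005, -0.05, 0, 0, 0],
  [0, 0.005, -0.05, 0, 0, 0],
])

```text
clock: 21.03
tcp_pos: [0.5366, 0.1412, 0.1038]
orientation: [-0.105, 0.989, 0.101, -0.01]
wrist_force: [-4.2, -2.5, 13.2]
finger_gap: 0.0003
grip_force: 7.0
```

Emit:
jog_arm([
  [0, 0, 0.5, 0, 0, 0],
  [0, 0, 1.2, 0, 0, 0],
  [0, 0, 2.0, 0, 0, 0],
  [0, 0, 3.0, 0, 0, 0],
  [-0.3, -0.3, 4.0, 0, 0, 0],
  [-1.0, -1.0, 4.2, -0.5, 0, 0],
  [-1.5, -1.7, 4.2, -1.0, 0, 0],
  [-2.0, -2.4, 4.2, -1.0, 0, 0],
  [-2.0, -3.2, 4.2, -1.0, 0, 0],
  [-2.0, -4.0, 4.2, -1.0, 0, 0],
  [-2.0, -4.0, 4.2, -1.0, 0, 0],
  [-2.0, -4.0, 4.2, -1.0, 0, 0],
])

```text
clock: 22.03
tcp_pos: [0.4564, -0.02, 0.2698]
orientation: [-0.053, 0.994, 0.099, -0.016]
wrist_force: [-0.4, 0.7, 0.2]
finger_gap: 0.0003
grip_force: 0.0
```

```bash
python3 st.py w10; python3 r.py r3; python3 -c "
import cv2,numpy as np;a=cv2.imread('pics/r3scene.png')[100:300,180:420];b=cv2.imread('pics/w10.png');cv2.imwrite('pics/r3x.png',np.hstack([cv2.resize(b,(400,300)),cv2.resize(a,(400,300))]))"
```

```text
22.0333 [-85.4  60.5 269.8] [-0.4  0.7  0.2]
[ 0.5849 -0.1029] [0.0722 0.0978] 11.9 px [375.  55.]
 stone jig [ 23.8 -46.7] 0.2268234252929684
[ 0.6288 -0.0975] [0.0135 0.0959] 10.0 px [386.  13.]
 fence jig [ 67.8 -50.3]
[ 0.6015 -0.0983] [0.0393 0.0871] 11.8 px [276. 179.]
 stone jig [ 40.9 -45.5] 0.13741550445556605
scene 444 [325.  251.3] [342.4 264.9]
top 47 [159.8 212.1] [156.5 214. ]
tip jig [ 23.9 248.4  94.9] elev 0.7
```

View pics/r3x.png

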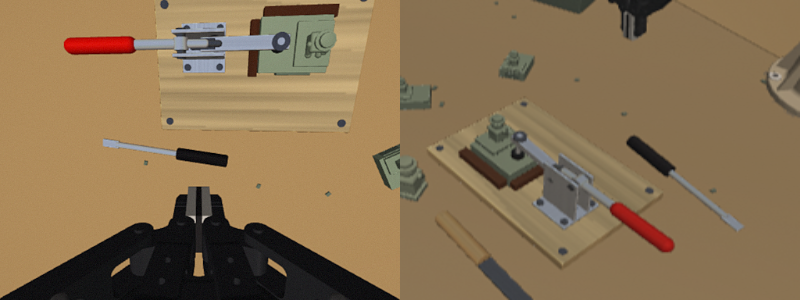

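The handle is level (0.7° elevation), with the pad on the plinth at (282,42) in the left half. The stone is in the corner, the other tools are where they were, and the robot is clear.

```bash
python3 -c "
from workcell import env
print(env.hand_in())"
```

```text
the job is handed in; nothing more can be done
None
```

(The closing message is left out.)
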